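# Put three torch parts back in their own holders

## Task

The three torch parts have been put back in one another's holders: move them round so that the black retaining cap stands in the red holder, the grey shield cup in the yellow one and the copper electrode in the blue one, each upright in the middle of its dish. The parts must stay clean, so never set one down on the bare bench or knock one over: use the empty white holder to park a part on the way, and leave it empty again. Do not disturb the pointed copper nozzle or the spray can.

Things in the scene. Friction and masses are not known exactly. Their poses are not given: they have to be found in the camera images.
- retaining_cap: retaining cap: black barrel-shaped torch part, 35 mm across, 36 mm high, standing upright. Origin: centre of its underside; z up its axis. At the start it stands in the yellow holder. About 25 g.
- shield_cup: shield cup: grey torch part, 33 mm across at the foot, narrowing towards the top, 34 mm high, standing upright. Origin: centre of its underside; z up its axis. At the start it stands in the blue holder. About 50 g.
- electrode: electrode: slim copper stem on a wider foot, 15 mm across at the foot, 36 mm high, standing upright. Origin: centre of its underside; z up its axis. At the start it stands in the red holder. About 25 g.
- red_holder: red holder, a flat round dish 72 mm across and 9 mm high, fixed to the bench: floor 6 mm above the bench, low lip 6 mm thick round a recess 60 mm across. Origin: centre of its underside, on the bench top; z up. Home of the black retaining cap.
- yellow_holder: yellow holder, a flat round dish 72 mm across and 9 mm high, fixed to the bench: floor 6 mm above the bench, low lip 6 mm thick round a recess 60 mm across. Origin: centre of its underside, on the bench top; z up. Home of the grey shield cup.
- blue_holder: blue holder, a flat round dish 72 mm across and 9 mm high, fixed to the bench: floor 6 mm above the bench, low lip 6 mm thick round a recess 60 mm across. Origin: centre of its underside, on the bench top; z up. Home of the copper electrode.
- white_holder: white holder, a flat round dish 72 mm across and 9 mm high, fixed to the bench: floor 6 mm above the bench, low lip 6 mm thick round a recess 60 mm across. Origin: centre of its underside, on the bench top; z up. Empty at the start: the free place for parking a part, and empty again at the end.
- nozzle: nozzle: pointed copper part, 17 mm across, 22 mm high, standing on the bench itself among the holders; not part of the job, to be left alone. Origin: centre of its underside.
- spray_can: spray can: 52 mm across, 203 mm high, with a black cap, standing in one far corner of the bench (left or right); to be left alone. Origin: centre of its underside; z up its axis.
There are look-alikes about, which are no part of the job. Leave any brown or green look-alike of the retaining_cap alone.

How it is judged:
By the outcome, as a careful person would: the job done as asked, in the order asked, and still so for the second after the job is handed in, with the robot touching nothing.
It also fails if it takes over 83 s, if anything falls off the work surface, if the arm or the gripper's body presses on something with over 40 N, if the wrist force passes 120 N, or if a joint passes its speed limit or range.

## Robot

A 6-joint arm with a two-finger parallel gripper is mounted at the origin on a cart in front of the work surface, level with it; the furniture and walls round the work are solid. World frame = base frame: x ahead of the robot, y to its left, z up, the work surface at z = 0. Lengths are in m, angles in degrees, forces in N, time in s.
With the tool pointing down it reaches from about 0.375 to 0.75 m from the base axis. Payload 9 kg.
Tool frame: the origin (TCP) lies where the fingers leave the gripper's body, on its centre line; the fingertips stand 73 mm ahead of it and the grasp point (between the pads) lies 54 mm ahead of it (robot.tip_reach is the distance from the TCP to the fingertips, in m); z points along the fingers, y is the line along which they close (so a half turn about z gives the same grasp; the last joint's range is limited). The gripper opens to 85 mm and grips with 20 to 120 N. Pads are 22 mm wide; open, the fingers measure 114 mm over their backs; the gripper's body (76 mm by 85 mm) begins 54 mm behind the grasp point. The pads swing forward as they close: fully open they stand 13 mm farther back than shut.
Start: joints at [58.803, 5.964, 5.575, 89.605, 0, 77.527], TCP at [0.193, 0.568, 0.304] pointing down, gripper open.
Joint ranges: [-171.21, 171.21], [-48.23, 106.86], [-62.78, 66.21], [-105.2, 120.99], [-86.42, 89.51], [-180, 180]. Speed limits (degrees/s): [127.2, 127.2, 147.25, 180, 180, 180].

## Interface

Orientations are given as [roll, pitch, yaw] about the fixed x, y, z axes, in that order (R = Rz(yaw) Ry(pitch) Rx(roll)).
In Python, from plant import robot gives the robot as it stands. Calls block until the motion is done:
- robot.move_pose(position, orientation): joint-space move of the TCP to a pose.
- robot.line_to(position, vel=0.15, rotation=None, guard=None): straight line of the TCP; rotation=None keeps the orientation; vel is the mean speed in m/s. With guard (N) it stops when the force on the tool has changed by that much, and returns True; else False.
- robot.goto_joints(angles): joint-space move.
- robot.set_gripper(opening): finger opening in m; the grip force is fixed at half the most; returns when the fingers have stopped.
- robot.pause(seconds).
- robot.ik(position, orientation): joint angles nearest the present ones, or None.
- robot.observe(): the state.
- robot.grab_frame(name): name is "side" or "top"; returns the picture (420x560x3 uint8, blue, green, red); there is no depth.
- robot.get_calibration(name): a dict with "vertical_fov" (degrees; the focal length in pixels is half the picture's height over the tangent of half this angle, whatever the lens; pixels are square), "cx", "cy" (the principal point, pixels), "rvec" (rotation vector, rad) and "tvec" (3), from world to camera coordinates, as OpenCV has them. Camera axes: x right, y down, z forward; pixel columns grow to the right and rows downward; lengths in m; the calibration is good to about 2 mm. A picture is of the moment at which its call begins. get_calibration takes no time and is no camera call.
A pose or a line that the arm cannot do raises robot.IKError and nothing moves.
- robot.job_done(): hands the job in; it is judged then, once.
The state is a dict: "time": time; "q": joint angles; "qvel": joint speeds; "joint_torque": joint torques, N m; "tool_pos": TCP position; "tcp_rot": TCP orientation; "ft_force": force on the tool from outside, world axes, zero at the start; "torque": the same for the moment, N m; "gripper_width": finger opening in m; "gripper_force": force on a finger pad.
Only numpy, scipy, OpenCV 4.12 (cv2) and the standard library are available. Lean on these libraries where they do the work, as an engineer would, in place of code of your own. Each camera call takes 0.05 s, during which the arm holds its last target. There are 200 camera calls.

## Working session

There is one attempt and no reset: what is moved stays moved. The work goes in short steps, each a Python script; the robot and the scene stay as the last script left them, time stands still between calls to the robot, and variables do not carry over. Pictures are saved under pics/ and viewed, at most 14 in all, crops included, and the job is handed in when it is done.

```bash
ls; mkdir -p pics; python3 - <<'E'
from plant import robot
import cv2
for n in("top","side"):
    cv2.imwrite(f"pics/{n}0.png",robot.grab_frame(n)); print(n,robot.get_calibration(n))
s=robot.observe();print(s['time'],s['tool_pos'],s['tcp_rot'],s['gripper_width'])
E
```

```text
pics
top {'vertical_fov': 50.28286569554807, 'cx': 275.3654183271857, 'cy': 212.93057668124965, 'rvec': array([ 2.11987658, -2.15874984,  0.21160441]), 'tvec': array([0.00224974, 0.58990721, 0.94021389])}
side {'vertical_fov': 55.896215619342605, 'cx': 275.4652772184429, 'cy': 209.48418436618485, 'rvec': array([ 2.08753592, -0.47311263,  0.2710471 ]), 'tvec': array([-0.52605595,  0.18367498,  0.64107243])}
0.1 [0.1924901  0.56804162 0.30320046] [-1.79929638e+02 -1.59618664e-02  1.61274130e+02] 0.08549976489140299
```

View pics/top0.png

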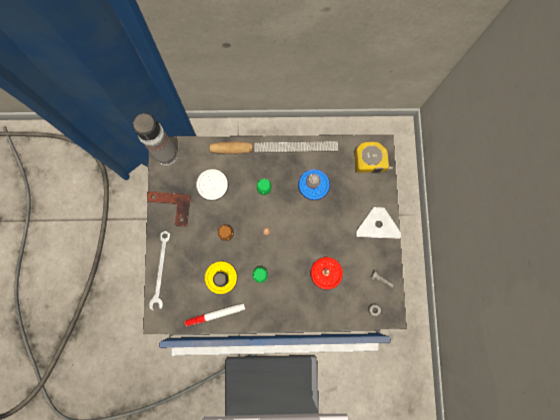

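View pics/side0.png

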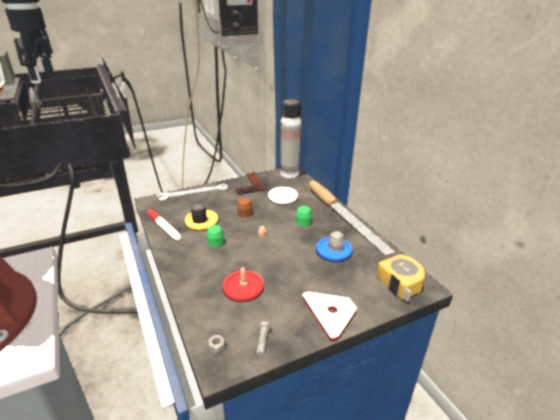

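Top view shows yellow with cap (221,278), red with electrode (326,273), blue with cup (314,184) and empty white (212,184). The look-alikes are green at (264,186) and (260,274) and brown at (225,232), and the nozzle is at (266,231). The side view agrees. Next step is measuring positions.

```bash
cat > vis.py <<'E'
import cv2, numpy as np
from plant import robot
def cam(n):
    c=robot.get_calibration(n); R=cv2.Rodrigues(c['rvec'])[0]; t=np.array(c['tvec'])
    return R,t,210/np.tan(np.radians(c['vertical_fov']/2)),c['cx'],c['cy']
def cast(n,uv,z):
    R,t,f,cx,cy=cam(n); o=-R.T@t
    d=R.T@np.array([(uv[0]-cx)/f,(uv[1]-cy)/f,1]); return (o+d*(z-o[2])/d[2])
def proj(n,p):
    R,t,f,cx,cy=cam(n); q=R@np.array(p)+t; return q[:2]/q[2]*f+[cx,cy]
RNG={'red':[((0,170,90),(5,255,255)),((174,170,90),(180,255,255))],'yellow':[((22,150,120),(34,255,255))],'blue':[((98,150,120),(115,255,255))],'white':[((0,0,190),(180,50,255))]}
def holders(n,img,seeds):
    h=cv2.cvtColor(img,cv2.COLOR_BGR2HSV); out={}
    for k,r in RNG.items():
        m=sum(cv2.inRange(h,np.array(a),np.array(b)) for a,b in r)
        cs,_=cv2.findContours(m,cv2.RETR_EXTERNAL,cv2.CHAIN_APPROX_NONE)
        cs=[c for c in cs if len(c)>20]
        c=min(cs,key=lambda c:np.hypot(*(c[:,0].mean(0)-seeds[k])))
        e=cv2.fitEllipse(cv2.convexHull(c)); out[k]=(e[0],e[1])
    return out
ST={'red':(326,273),'yellow':(221,278),'blue':(314,184),'white':(212,184)}
SS={'red':(243,286),'yellow':(202,219),'blue':(334,249),'white':(283,195)}
E
python3 - <<'E'
from vis import *
t=cv2.imread('pics/top0.png');s=cv2.imread('pics/side0.png')
a=holders('top',t,ST);b=holders('side',s,SS)
for k in a: print(k,a[k],cast('top',a[k][0],.0085).round(4),b[k],cast('side',b[k][0],.0085).round(4))
for k,uv in dict(noz=(266,231),brown=(225,232),g1=(264,186),g2=(260,274)).items(): print(k,cast('top',uv,.03).round(3))
cr=[]
for n,im,S in(('top',t,ST),('side',s,SS)):
  for k in('red','yellow','blue'):
    u,v=S[k]; v-= 8 if n=='side' else 0
    cr.append(cv2.resize(im[v-22:v+22,u-22:u+22],(264,264),interpolation=cv2.INTER_NEAREST))
cv2.imwrite('pics/c0.png',np.vstack([np.hstack(cr[:3]),np.hstack(cr[3:])]))
E
```

```text
red ((326.3448791503906, 272.8285217285156), (31.43808364868164, 32.203128814697266)) [ 0.4578 -0.1223  0.0085] ((242.68528747558594, 286.1750183105469), (28.610015869140625, 39.09687042236328)) [ 0.4558 -0.1312  0.0085]
yellow ((220.34654235839844, 277.2572326660156), (32.12481689453125, 32.80464553833008)) [0.4524 0.1174 0.0085] ((199.56329345703125, 216.57632446289062), (15.28382682800293, 18.00666046142578)) [0.4519 0.1225 0.0085]
blue ((313.65533447265625, 184.33372497558594), (29.72508430480957, 30.43023109436035)) [ 0.6642 -0.1007  0.0085] ((333.6574401855469, 248.9179229736328), (22.83635139465332, 35.37713623046875)) [ 0.662  -0.1088  0.0085]
white ((211.53671264648438, 183.94970703125), (30.365896224975586, 30.912212371826172)) [0.6687 0.1382 0.0085] ((282.63885498046875, 194.53558349609375), (17.664339065551758, 30.757347106933594)) [0.6676 0.1325 0.0085]
noz [0.553 0.013 0.03 ]
brown [0.552 0.105 0.03 ]
g1 [0.657 0.016 0.03 ]
g2 [0.457 0.028 0.03 ]
```

View pics/c0.png

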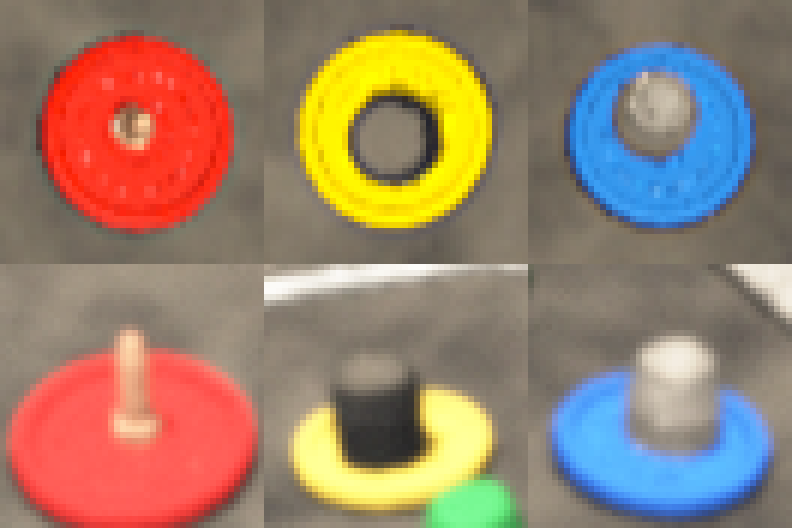

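The crops show all parts upright; the cup sits off-centre in blue, up and left. The two views disagree by 5–9 mm in y, which suggests lens distortion. I'll fit one radial term per camera, using agreement between the views and the known 72 mm diameter.

```bash
python3 - <<'E'
from vis import *
import vis
from scipy.optimize import least_squares
t=cv2.imread('pics/top0.png');s=cv2.imread('pics/side0.png')
vis.RNG['yellow']=[((20,90,120),(36,255,255))]
a=holders('top',t,ST);b=holders('side',s,SS)
print(b['yellow'])
def und(n,uv,k):
    R,_,f,cx,cy=cam(n); d=(np.array(uv)-[cx,cy])/f
    K=np.eye(3); 
    p=cv2.undistortPoints(np.array([[d]],float),K,np.array([k,0,0,0.]))[0,0]
    return p*f+[cx,cy]
def diam(n,e,k):   # mean of horizontal/vertical-extents cast to rim plane: use major axis for scale
    c,ax=e
    c=np.array(c)
    # use horizontal extent
    return c
def ext(n,c,k,w):  # width along image x
    l=cast(n,und(n,c-[w/2,0],k),.009);r=cast(n,und(n,c+[w/2,0],k),.009);return np.linalg.norm(l-r)
def f(p,full=False):
    kt,ks=p; r=[]
    for h in a:
        A=cast('top',und('top',a[h][0],kt),.008);B=cast('side',und('side',b[h][0],ks),.008)
        r+=list((A-B)[:2])
        if full: print(h,A.round(4),B.round(4),'diam top',ext('top',np.array(a[h][0]),kt,np.mean(a[h][1])).round(4),'side',ext('side',np.array(b[h][0]),ks,max(b[h][1])).round(4))
    return np.array(r)
f((0,0),True)
z=least_squares(f,(0,0));print(z.x,z.fun.round(4)); f(z.x,True)
z=least_squares(lambda p:f((p[0],p[0])),(0,));print(z.x,z.fun.round(4))
E
```

```text
((200.8890380859375, 219.34765625), (21.355234146118164, 34.80765151977539))
red [ 0.4578 -0.1224  0.008 ] [ 0.456  -0.1307  0.008 ] diam top 0.0723 side 0.0696
yellow [0.4526 0.1176 0.008 ] [0.4515 0.111  0.008 ] diam top 0.0739 side 0.0779
blue [ 0.6643 -0.1008  0.008 ] [ 0.6623 -0.1083  0.008 ] diam top 0.0707 side 0.0715
white [0.6689 0.1383 0.008 ] [0.668  0.1333 0.008 ] diam top 0.0713 side 0.0765
[2.03312837 2.19138243] [-0.0007  0.0018 -0.0009  0.0012  0.0026  0.0002 -0.0021 -0.0012]
red [ 0.4651 -0.1165  0.008 ] [ 0.4658 -0.1183  0.008 ] diam top 0.0658 side 0.0644
yellow [0.4611 0.1101 0.008 ] [0.462  0.1089 0.008 ] diam top 0.0665 side 0.0651
blue [ 0.6629 -0.0988  0.008 ] [ 0.6603 -0.099   0.008 ] diam top 0.0672 side 0.0639
white [0.6657 0.1318 0.008 ] [0.6679 0.133  0.008 ] diam top 0.0636 side 0.0759
[2.16739135] [-0.0002  0.0023 -0.0003  0.0008  0.0025  0.0004 -0.0023 -0.0016]
```

The distortion fit spoils the known diameters, so the lens is fine and there is just a near-constant y offset between the cameras. I'll use the robot's own fingertips as the reference to find which camera is right.

```bash
python3 - <<'E'
from vis import *
print(robot.tip_reach, 'cams',[(-cam(n)[0].T@cam(n)[1]).round(3) for n in('top','side')])
robot.set_gripper(0.0)
robot.move_pose([0.457,-0.127,0.155],[180,0,90])
s=robot.observe();print(s['time'],s['tool_pos'],s['tcp_rot'],s['gripper_width'])
tip=np.array(s['tool_pos'])-[0,0,robot.tip_reach]
o=[]
for n in('top','side'):
    im=robot.grab_frame(n); cv2.imwrite(f'pics/{n}1.png',im)
    u=proj(n,tip);print(n,u); cv2.circle(im,tuple(int(round(x)) for x in u),1,(255,0,255),-1)
    x,y=[int(q) for q in u]; o.append(cv2.resize(im[max(0,y-60):y+40,x-50:x+50],(400,400),interpolation=cv2.INTER_NEAREST))
cv2.imwrite('pics/c1.png',np.hstack(o))
E
```

```text
0.0726 cams [array([0.417, 0.015, 1.029]), array([ 0.277, -0.63 ,  0.498])]
3.5417 [ 0.45726731 -0.12654436  0.15518189] [1.79984791e+02 2.16990056e-03 9.00583082e+01] -0.0002026094721622292
top [333.00119078 271.50667903]
side [240.8254053  251.57576117]
```

View pics/c1.png

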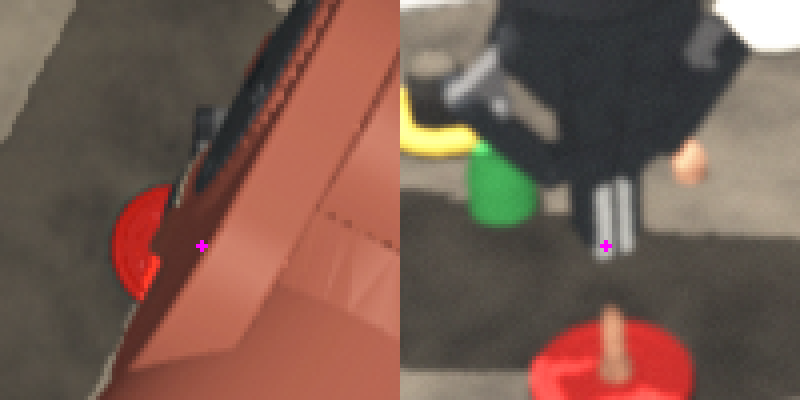

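The side projection matches the fingertips once the near finger edge is allowed for, to about 1 px. Part of the gap comes from the side masks including the near wall of each dish. I'll take the side view at mid-wall height and average it with the top view.

```bash
python3 - <<'E'
from vis import *
import vis
t=cv2.imread('pics/top0.png');s=cv2.imread('pics/side0.png')
vis.RNG['yellow']=[((20,90,120),(36,255,255))]
a=holders('top',t,ST);b=holders('side',s,SS)
for k in a:
    A=cast('top',a[k][0],.008);B=cast('side',b[k][0],.0045);print(k,A[:2].round(4),B[:2].round(4),((A+B)/2)[:2].round(4))
for k,u,v,z in(('el',(326,271.8),(242.5,267.5),.042),('cap',(219.9,278.2),(198.5,206.8),.042),('cup',(313,178.2),(336.3,234),.040)):
    A=cast('top',u,z);B=cast('side',v,z);print(k,A[:2].round(4),B[:2].round(4),((A+B)/2)[:2].round(4))
E
```

```text
red [ 0.4578 -0.1224] [ 0.4573 -0.1271] [ 0.4575 -0.1248]
yellow [0.4526 0.1176] [0.4527 0.1162] [0.4526 0.1169]
blue [ 0.6643 -0.1008] [ 0.6651 -0.1046] [ 0.6647 -0.1027]
white [0.6689 0.1383] [0.6708 0.1387] [0.6698 0.1385]
el [ 0.4587 -0.1172] [ 0.4609 -0.121 ] [ 0.4598 -0.1191]
cap [0.4492 0.115 ] [0.4491 0.1104] [0.4492 0.1127]
cup [ 0.671  -0.0962] [ 0.6685 -0.1035] [ 0.6697 -0.0998]
```

```bash
cat > act.py <<'E'
from vis import *
Z=.17; O=[180,0,90]
def pick(xy,z,w=.06,vis=()):
    robot.move_pose([*xy,Z],O); robot.set_gripper(w)
    hit=robot.line_to([*xy,z],vel=.12,guard=15); robot.set_gripper(0.0); s=robot.observe()
    print('pick hit',hit,'w',round(s['gripper_width'],4),'f',s['gripper_force'],'z',s['tool_pos'][2].round(4))
    robot.line_to([*xy,Z],vel=.15); s=robot.observe(); print('held',round(s['gripper_width'],4),'t',s['time'])
def place(xy,z,w=.06):
    robot.move_pose([*xy,Z],O)
    robot.line_to([*xy,z+.015],vel=.15)
    hit=robot.line_to([*xy,z+.0005],vel=.04,guard=6); s=robot.observe()
    print('place hit',hit,s['tool_pos'].round(4)); robot.set_gripper(w); robot.line_to([*xy,Z],vel=.2)
    print('t',robot.observe()['time'])
def snap(tag,rois):
    im={n:robot.grab_frame(n) for n in('top','side')}; cr=[]
    for n,u,v in rois: cr.append(cv2.resize(im[n][v-30:v+30,u-30:u+30],(300,300),interpolation=cv2.INTER_NEAREST))
    for n in im: cv2.imwrite(f'pics/{n}_{tag}.png',im[n])
    cv2.imwrite(f'pics/c_{tag}.png',np.hstack(cr)[:, :800])
E
python3 - <<'E'
from act import *
pick((.4598,-.1195),.088,.04)
snap('a',[('side',243,245),('side',283,190)])
E
```

```text
pick hit False w 0.0093 f 58.66701739956625 z 0.089
held 0.0094 t 6.275
```

View pics/c_a.png

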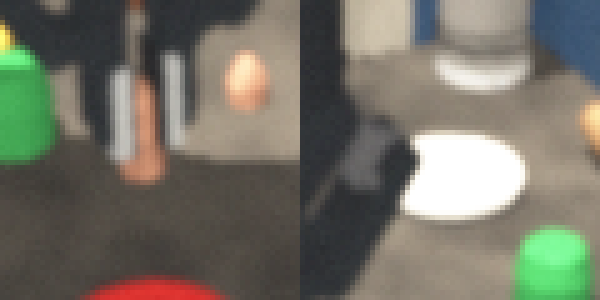

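Electrode is held upright between the fingers at side (243,245), and the white dish is clear. Next: park the electrode, then move the cap.

```bash
python3 - <<'E'
from act import *
place((.6698,.1385),.089,.04)
pick((.4492,.1127),.082)
snap('b',[('side',283,185),('side',205,190),('top',212,184)])
E
```

```text
place hit True [0.6699 0.1385 0.0891]
t 9.6083
pick hit False w 0.0322 f 59.913023449480534 z 0.0832
held 0.0325 t 12.85
```

View pics/c_b.png

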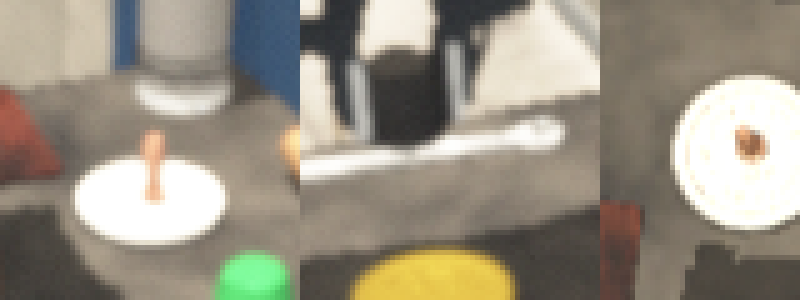

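Electrode stands upright near the middle of white at side (283,195), and the cap is held level with yellow now empty. Next: cap to red, then pick the cup.

```bash
python3 - <<'E'
from act import *
place((.4575,-.1248),.083)
pick((.6697,-.1),.082)
snap('c',[('side',243,275),('side',335,225),('top',326,272)])
E
```

```text
place hit True [ 0.4576 -0.1249  0.0832]
t 15.9083
pick hit False w 0.0295 f 59.160642363131046 z 0.0835
held 0.03 t 18.9833
```

View pics/c_c.png

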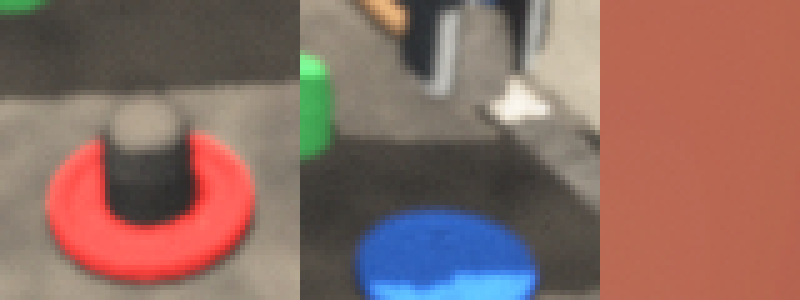

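Cap is upright in red at side (243,283), perhaps a few mm towards +y, and the cup is held. Next: cup to yellow and electrode to blue, then a check of all placings.

```bash
python3 - <<'E'
from act import *
place((.4526,.1169),.083)
pick((.6698,.1385),.088,.04)
place((.6647,-.1027),.089,.04)
robot.move_pose([.35,.35,.30],O)
snap('d',[('side',283,185)])
cr=[]
for n,S in(('top',ST),('side',SS)):
  im=cv2.imread(f'pics/{n}_d.png')
  for k in('red','yellow','blue'):
    u,v=S[k]; v-= 8 if n=='side' else 0
    cr.append(cv2.resize(im[v-22:v+22,u-22:u+22],(264,264),interpolation=cv2.INTER_NEAREST))
cv2.imwrite('pics/d0.png',np.vstack([np.hstack(cr[:3]),np.hstack(cr[3:])]))
E
```

```text
place hit True [0.4528 0.1169 0.0835]
t 22.2833
pick hit False w 0.0092 f 58.64042652421631 z 0.0892
held 0.0093 t 25.4417
place hit True [ 0.6648 -0.1027  0.0893]
t 28.3667
```

View pics/d0.png

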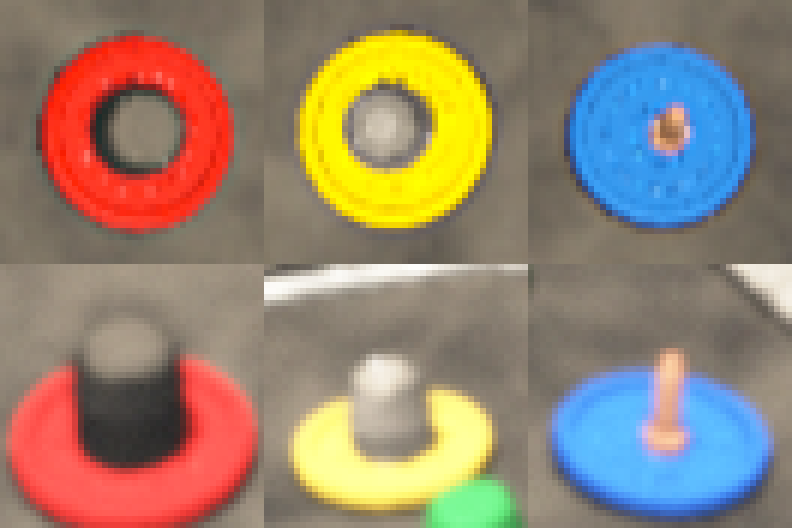

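View pics/top_d.png

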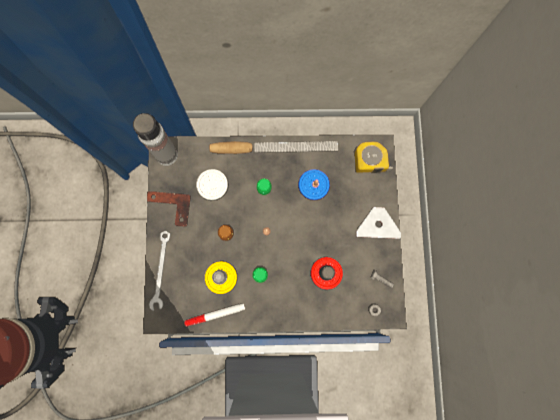

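All three parts stand upright within about 2–3 mm of their dish centres. White is empty at top (212,184), and the nozzle, can and look-alikes are where they were. Handing in.

```bash
python3 -c "
from plant import robot
print(robot.job_done())"
```

```text
the job is handed in; nothing more can be done
None
```

The job is handed in: the cap is in red, the cup in yellow and the electrode in blue, all upright within about 3 mm of centre, with the white holder empty and everything else undisturbed, in about 30 s of the 83 s allowed.

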